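# Put the ledge back in order after making salsa and limeade

## Task

Sort the handful scattered on the brick ledge: stand the stone pestle upright in the middle of the molcajete, lay the wooden reamer and the wooden scoop side by side in the wooden tray, right way up, flat on its bottom and lengthwise, and put both corks in the white dish, each resting on the bottom of the dish. Leave the salt jar and the garlic bulb where they stand.

Things in the scene. Friction and masses are not known exactly. Their poses are not given: they have to be found in the camera images.
- pestle: Loose dark basalt pestle (tejolote) standing upright on the ledge, 95 mm tall, about 0.4 kg: foot 44 mm across, swelling to 52 mm at 12 mm height, then a round straight neck 38 mm across from 58 to 86 mm height, and a slightly narrower rounded top. Round, so yaw means nothing. Origin: centre of its underside, z up.
- reamer: Loose pale wooden citrus reamer lying flat, 130 mm long, about 90 g. Its x axis runs along it, from handle end (x = -65 mm) to the tip of its cone (x = +65 mm); z up. The straight flat-sided handle, from x = -65 to +10 mm, is 30 mm wide and 34 mm high; the pointed round head, from +10 to +65 mm, is 40 mm across at its thick end. It balances near x = -10 mm. Origin: on its underside, at mid length.
- scoop: Loose pale wooden measuring scoop lying flat with its cup open upward, 125 mm long, about 50 g. Its x axis runs along it from handle end (x = -65 mm) to the cup (x = +60 mm); z up. The straight handle, from x = -65 to +12 mm, is 18 mm wide and 20 mm high; the round cup is 48 mm across and 28 mm high, its centre at x = +36 mm. It balances near x = +5 mm. Origin: on its underside, 36 mm from the cup's centre.
- cork_a: One of two alike loose corks (large stoppers), about 16 g, standing on the narrow end: 42 mm tall, 37 mm across at the bottom, 40 mm at the top. Origin: its centre, 21 mm above its underside; z up along its axis.
- cork_b: The other cork, just like cork_a (42 mm tall, 37 to 40 mm across, origin at its centre, 21 mm above its underside).
- molcajete: Heavy dark basalt mortar on three short feet, does not move. Outside 162 mm across at the rim, rim 72 mm above the ledge. Round bowl with a flat floor 26 mm above the ledge, about 100 mm across; the opening is about 138 mm across. Origin: on the ledge under its centre, z up.
- tray: Dark wooden open tray, heavy, does not move. Outside 160 mm along its x axis and 180 mm along its y axis (its length is along y), walls 5 mm thick and 26 mm high, floor 5 mm above the ledge. Origin: centre of its underside, z up.
- dish: Shallow round white ceramic dish, heavy, does not move. Outside 152 mm across at the rim, rim 28 mm high, walls 5 mm thick, flat floor 6 mm above the ledge and about 124 mm across. Origin: centre of its underside, z up.
- salt_jar: Bystander: round glass salt jar with a steel cap, 54 mm across, 54 mm tall, loose. Origin: centre of its underside. Not to be moved.
- garlic: Bystander: off-white garlic bulb, 54 mm across, 52 mm tall, loose. Origin: centre of its underside. Not to be moved.

How it is judged (in metres and radians):
At the end, for the whole second after the job is handed in: Pestle on the molcajete floor, within 30 mm of centre, 0.15 rad of upright. Reamer, scoop on the tray floor, within 60 mm across, 30 mm along of its centre, tilt under 0.15, length within 0.35 rad of its length. Cork centres within 52 mm of the dish centre, under 36 mm high in it. All at rest (horizontal distance between pestle and molcajete below 0.03 m and z of pestle in the frame of molcajete between 0.016 and 0.036 m and angle between each of pestle, reamer, scoop's own z axis and vertical below 0.15 rad and x of reamer in the frame of tray between -0.06 and 0.06 m and y of reamer in the frame of tray between -0.03 and 0.03 m and z of each of reamer, scoop in the frame of tray below 0.014 m and angle between the x axis of each of reamer, scoop and the y axis of tray, either way round below 0.35 rad and x of scoop in the frame of tray between -0.06 and 0.06 m and y of scoop in the frame of tray between -0.03 and 0.03 m and horizontal distance between each of cork_a, cork_b and dish below 0.052 m and z of each of cork_a, cork_b in the frame of dish below 0.036 m and linear speed of each of pestle, reamer, scoop, cork_a, cork_b below 0.02 m/s and angular speed of each of pestle, reamer, scoop, cork_a, cork_b below 0.3 rad/s); the robot touches nothing.
It fails at once if the salt jar is pushed more than 25 mm from its place or tipped (distance of salt_jar from where it was at the start of the episode above 0.025 m or angle between salt_jar's own z axis and vertical above 0.5 rad).
It fails at once if the garlic bulb is pushed more than 25 mm from its place or tipped (distance of garlic from where it was at the start of the episode above 0.025 m or angle between garlic's own z axis and vertical above 0.5 rad).
It also fails if it takes over 118 s, if anything falls off the work surface, if the arm or the gripper's body presses on something with over 40 N, if the wrist force passes 120 N, or if a joint passes its speed limit or range.

## Robot

A 6-joint arm with a two-finger parallel gripper is mounted at the origin on the work surface. World frame = base frame: x ahead of the robot, y to its left, z up, the work surface at z = 0. Lengths are in mm, angles in rad, forces in N, time in s.
With the tool pointing down it reaches from about 350 to 975 mm from the base axis. Payload 7.1 kg.
Tool frame: the origin (TCP) lies at the very end of the fingers, on their centre line; the grasp point (between the pads) lies 19 mm behind it; z points along the fingers, y is the line along which they close (so a half turn about z gives the same grasp; the last joint's range is limited). The gripper opens to 88 mm and grips with 3 to 60 N. Pads are 20 mm wide; open, the fingers measure 115 mm over their backs; the gripper's body (75 mm by 178 mm) begins 61 mm behind the grasp point.
Start: joints at [1.308, 0.423, 1.63, -0, 1.089, -0.019], TCP at [150.839, 606.508, 222.675] pointing down, gripper open.
Joint ranges: [-3, 3], [-0.9, 2.11], [0.09, 2.58], [-1.31, 4.45], [0.11, 2.69], [-2.54, 2.54]. Speed limits (rad/s): [2.39, 2.39, 3.01, 3.14, 3.14, 3.14].

## Interface

Orientations are given as a rotation vector (axis times angle).
In Python, from workcell import * gives the robot as it stands.
- The arm moves only by the tool step_arm, never from a script. Its argument "deltas" is a list of rows, each a list of 3 entries, a list of its own where there are three numbers: the shift along the tool's x, y, z in units of 300 mm (1.0 is 300 mm), then the turn, a rotation vector about the tool's x, y, z in units of 1.5 rad (1.0 is 1.5 rad), then the gripper command: -1 is shut, 1 is fully open, values between are in proportion. In form: [[[dx, dy, dz], [rx, ry, rz], gripper], ...]. A call has 1 to 20 rows; each row is the pose to reach, as a shift and turn from the pose commanded when the call began, along the tool's axes at that moment; what a row does not reach only later rows make up. A row lasts 1/12 s, in which the tool goes at most 41.7 mm and 7.16 degrees, less where a joint would pass 70% of its speed; a pose out of reach is approached as far as the arm can. A call with a number of a shift or a turn outside -1 to 1 is refused whole. A call with a gripper value outside its range is refused whole. The fingers move at their own pace and stop on an object; the grip force is fixed at half the most. Time passes only in rows, so rows that repeat a pose let the fingers close. It gives the time, the measured TCP pose, the force, the opening and the grip force at its end, in the units of the state.
- get_obs(): the state, without advancing time (a new reading comes with each control period).
- get_image(name): name is "scene" or "top" or "wrist"; returns a dict with "pixels" (480x640x3 uint8, red, green, blue), "fx", "fy", "cx", "cy" (pixels), "dist_coeffs" ([k1, k2, p1, p2, k3] as OpenCV has them; the pictures are not rectified), "T" (4x4, takes a point from camera to world coordinates). Camera axes: x right, y down, z forward; pixel columns grow to the right and rows downward; lengths in mm; the calibration is good to about 2 mm. A picture is of the moment at which its call begins. There is no depth.
- close_job(): hands the job in; it is judged then, once.
The state is a dict: "t": time; "qpos": joint angles; "qvel": joint speeds; "joint_torque": joint torques, N m; "ee_pos": TCP position; "orientation": TCP orientation; "ft_force": force on the tool from outside, world axes, zero at the start; "moment": the same for the moment, N m; "width": finger opening in mm; "grasp_force": force on a finger pad.
Only numpy, scipy, OpenCV 4.12 (cv2) and the standard library are available. Lean on these libraries where they do the work, as an engineer would, in place of code of your own. Each camera call takes 0.05 s, during which the arm holds its last target. There are 200 camera calls.

## Working session

There is one attempt and no reset: what is moved stays moved. The work goes in short steps, Python scripts to look and compute and a tool call to move; the robot and the scene stay as the last step left them, time stands still between calls to the robot, and variables do not carry over. Pictures are saved under pics/ and viewed, at most 14 in all, crops included, and the job is handed in when it is done.

Besides the shell and the picture viewer there is one more tool, called after "Emit:" in YAML: its name, and indented under it one key for each argument. step_arm: Moves the arm, as the interface text tells. Its arguments: {"type":"object","properties":{"deltas":{"type":"array","items":{"type":"array"}}},"required":["deltas"]}

```bash
mkdir -p pics; python3 - <<'E'
from workcell import *
import cv2,json,numpy as np
for n in ("scene","top"):
    d=get_image(n); cv2.imwrite(f"pics/{n}0.png",d["pixels"][:,:,::-1])
    print(n,d["fx"],d["fy"],d["cx"],d["cy"],d["dist_coeffs"],np.round(d["T"],3).tolist())
o=get_obs();print(o["t"],o["ee_pos"],o["orientation"],o["width"],o["ft_force"])
E
```

```text
scene 493.5292549940239 493.5292549940239 318.8788382444911 245.51963990467598 [0.0244363 0.        0.        0.        0.       ] [[0.738, 0.453, -0.5, 1048.422], [0.675, -0.506, 0.537, -556.427], [-0.009, -0.734, -0.679, 762.287], [0.0, 0.0, 0.0, 1.0]]
top 477.69643435092206 477.69643435092206 327.24432331978477 238.29227911709435 [-0.11463795  0.          0.          0.          0.        ] [[-0.024, -0.998, 0.058, 464.999], [-1.0, 0.025, 0.013, 4.846], [-0.014, -0.057, -0.998, 1129.319], [0.0, 0.0, 0.0, 1.0]]
0.1 [150.70969156 606.06064667 222.0070218 ] [-3.81969375e-01 -3.11810198e+00  2.07284789e-03] 87.7820275609875 [-0.23169086 -0.92542166  0.3200602 ]
```

View pics/top0.png

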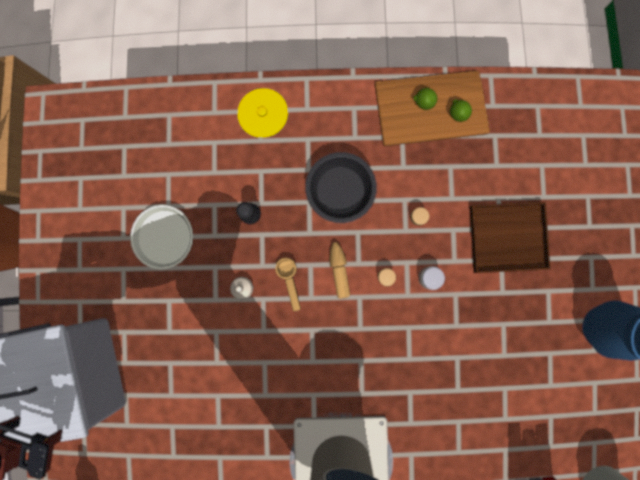

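View pics/scene0.png

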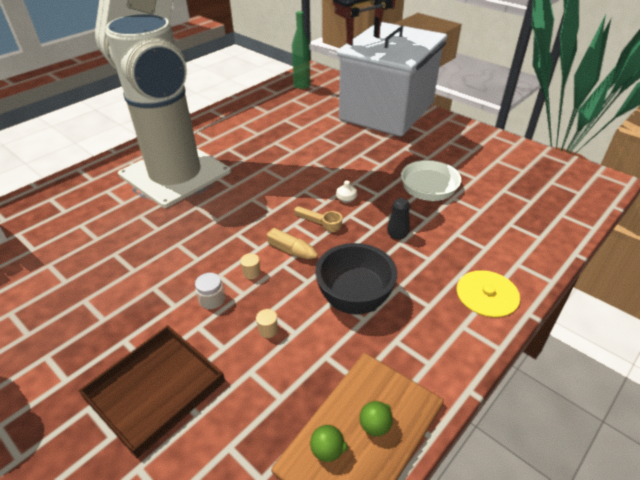

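The top view shows everything: dish (162,237), pestle (248,212), garlic (241,288), scoop (287,268)-(296,308), reamer (337,244)-(343,296), molcajete (341,187), corks (420,216) and (387,277), jar (432,278), tray (510,235). The scene view agrees. I'll enlarge the top view to read pixels.

```bash
python3 - <<'E'
import cv2
im=cv2.imread("pics/top0.png")
def crop(x0,y0,w,h,s,n):
    c=cv2.resize(im[y0:y0+h,x0:x0+w],None,fx=s,fy=s,interpolation=cv2.INTER_CUBIC)
    for i in range(0,w,10):
        if i%20==0: cv2.putText(c,str(x0+i),(i*s,9),0,.35,(255,255,255),1)
        cv2.line(c,(i*s,10),(i*s,16),(255,255,255),1)
    for i in range(0,h,10):
        cv2.putText(c,str(y0+i),(0,i*s+4),0,.35,(255,255,255),1)
    cv2.imwrite(n,c)
crop(230,200,130,115,6,"pics/c1.png")
crop(370,190,190,100,4,"pics/c2.png")
crop(120,145,265,140,3,"pics/c3.png")
E
```

```text
(no output)
```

View pics/c1.png

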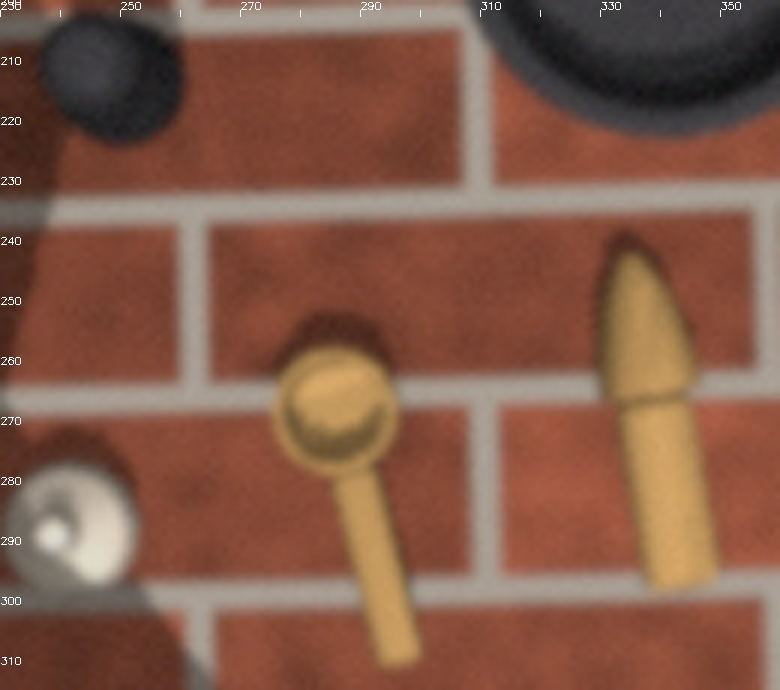

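View pics/c2.png

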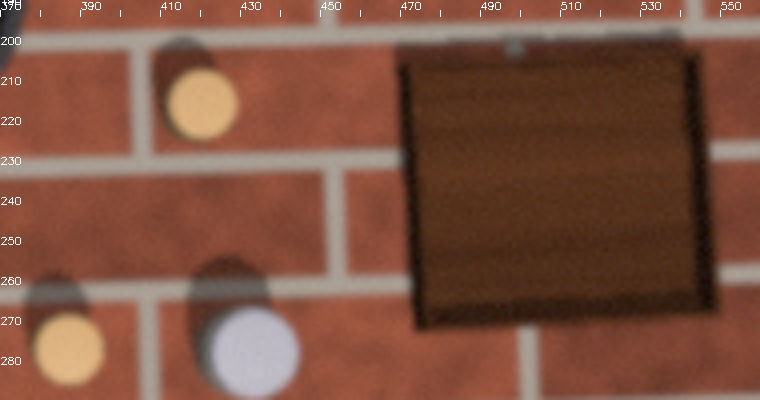

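View pics/c3.png

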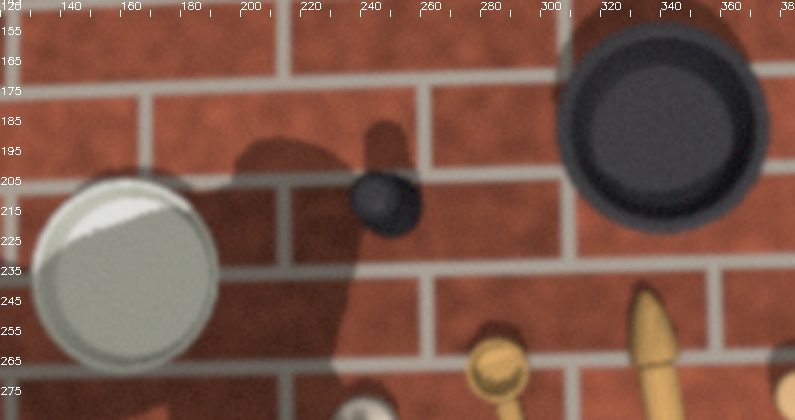

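```bash
cat > h.py <<'E'
import numpy as np,cv2
C={"scene":(493.52925,318.87884,245.51964,0.0244363,None),"top":(477.69643,327.24432,238.29228,-0.11463795,None)}
def pix(d,u,v,z):
    K=np.array([[d["fx"],0,d["cx"]],[0,d["fy"],d["cy"]],[0,0,1.]])
    p=cv2.undistortPoints(np.array([[[u,v]]],float),K,np.array(d["dist_coeffs"],float))[0,0]
    T=np.array(d["T"]); r=T[:3,:3]@[p[0],p[1],1]; o=T[:3,3]
    return (o+r*(z-o[2])/r[2])[:2]
def proj(d,P):
    K=np.array([[d["fx"],0,d["cx"]],[0,d["fy"],d["cy"]],[0,0,1.]])
    T=np.linalg.inv(np.array(d["T"]))
    return cv2.projectPoints(np.array(P,float),cv2.Rodrigues(T[:3,:3])[0],T[:3,3],K,np.array(d["dist_coeffs"],float))[0][:,0]
E
python3 - <<'E'
from workcell import *
from h import *
d=get_image("top");s=get_image("scene")
P={}
for n,u,v,z in [("pestle",249.7,212.7,12),("pestletop",245,210.3,92),("garlic",241.7,287.5,25),("cup",285.8,268.5,28),("scend",296.5,310.3,20),
 ("rmend",343.8,297.2,34),("rmmid",339.2,266.7,34),("rmtip",335,240.8,20),("corkA",420.5,215.75,42),("corkB",387.25,277.25,42),("jar",434,278,54),
 ("dish",161.8,236.8,28),("molc",341.2,187.3,72),("tBL",473.75,272.5,26),("tBR",549.5,268,26),("tTR",544,202,26),("tTL",469,202,26)]:
    p=pix(d,u,v,z); print(n,np.round(p,1),z,"scene px",np.round(proj(s,[[*p,z]])[0],1))
E
```

```text
pestle [594.7 201. ] 12 scene px [398.2 229. ]
pestletop [591.  197.3] 92 scene px [399.5 201.7]
garlic [419.4 220.2] 25 scene px [345.8 190.7]
cup [461.2 116.3] 28 scene px [330.8 216.6]
scend [363.8  94.3] 20 scene px [294.6 206.4]
rmend [392.5 -15.6] 34 scene px [269.3 229.4]
rmmid [462.4  -6.9] 34 scene px [294.1 241.3]
rmtip [522.7   1.2] 20 scene px [316.9 256.8]
corkA [ 574.1 -196. ] 42 scene px [265.3 316. ]
corkB [ 435.7 -115.3] 42 scene px [248.4 258.8]
jar [ 431.5 -219.5] 54 scene px [206.3 281. ]
dish [541.9 408.4] 28 scene px [429.6 176. ]
molc [639.3 -15.5] 72 scene px [354.6 269.9]
tBL [ 440.6 -319. ] 26 scene px [169.5 322.4]
tBR [ 445.6 -502. ] 26 scene px [ 78.8 388.9]
tTR [ 601.9 -496.5] 26 scene px [133.3 447.9]
tTL [ 605.4 -314.7] 26 scene px [227.8 371.7]
```

Both views agree within about 2 px, and the sizes match: reamer 131 mm, scoop cup to handle end 100 mm. I'll start with the pestle, squaring the tool to the world axes on the way.

Emit:
step_arm:
  deltas:
    - [[-0.1,-0.055,0],[0,0,-0.02],1]
    - [[-0.2,-0.11,0],[0,0,-0.04],1]
    - [[-0.3,-0.165,0],[0,0,-0.06],1]
    - [[-0.4,-0.22,0],[0,0,-0.08],1]
    - [[-0.5,-0.275,0],[0,0,-0.1],1]
    - [[-0.6,-0.33,0],[0,0,-0.12],1]
    - [[-0.7,-0.385,0],[0,0,-0.14],1]
    - [[-0.8,-0.44,0],[0,0,-0.163],1]
    - [[-0.878,-0.479,0],[0,0,-0.163],1]
    - [[-0.878,-0.479,0],[0,0,-0.163],1]
    - [[-0.878,-0.479,0],[0,0,-0.163],1]
    - [[-0.878,-0.479,0],[0,0,-0.163],1]

```text
t: 1.2
ee_pos: [371.5, 403.6, 222.6]
orientation: [0.0, -3.141, -0.0]
ft_force: [-0.7, 0.1, -0.5]
width: 87.9
grasp_force: 0.0
```

Emit:
step_arm:
  deltas:
    - [[-0.1,-0.09,0],[0,0,0],1]
    - [[-0.2,-0.18,0],[0,0,0],1]
    - [[-0.3,-0.27,0],[0,0,0],1]
    - [[-0.4,-0.36,0],[0,0,0],1]
    - [[-0.5,-0.45,0],[0,0,0],1]
    - [[-0.6,-0.55,0],[0,0,0],1]
    - [[-0.7,-0.64,0],[0,0,0],1]
    - [[-0.738,-0.679,0],[0,0,0],1]
    - [[-0.738,-0.679,0.1],[0,0,0],1]
    - [[-0.738,-0.679,0.2],[0,0,0],1]
    - [[-0.738,-0.679,0.3],[0,0,0],1]
    - [[-0.738,-0.679,0.4],[0,0,0],1]
    - [[-0.738,-0.679,0.5],[0,0,0],1]
    - [[-0.738,-0.679,0.565],[0,0,0],1]
    - [[-0.738,-0.679,0.565],[0,0,0],1]
    - [[-0.738,-0.679,0.565],[0,0,0],0]
    - [[-0.738,-0.679,0.565],[0,0,0],-0.5]
    - [[-0.738,-0.679,0.565],[0,0,0],-1]
    - [[-0.738,-0.679,0.565],[0,0,0],-1]
    - [[-0.738,-0.679,0.565],[0,0,0],-1]

```text
t: 2.87
ee_pos: [594.1, 200.3, 54.6]
orientation: [-0.001, 3.139, 0.001]
ft_force: [-0.0, -0.4, -0.1]
width: 58.4
grasp_force: 0.0
```

Emit:
step_arm:
  deltas:
    - [[0,0,0],[0,0,0],-1]
    - [[0,0,0],[0,0,0],-1]
    - [[0,0,0],[0,0,0],-1]
    - [[0,0,0],[0,0,0],-1]
    - [[0,0,0],[0,0,0],-1]
    - [[0,0,0],[0,0,0],-1]

```text
t: 3.37
ee_pos: [593.6, 200.2, 53.6]
orientation: [-0.001, 3.141, 0.001]
ft_force: [-0.6, 1.7, 4.0]
width: 38.1
grasp_force: 29.5
```

Emit:
step_arm:
  deltas:
    - [[0,0,-0.05],[0,0,0],-1]
    - [[0,0,-0.12],[0,0,0],-1]
    - [[0,0,-0.2],[0,0,0],-1]
    - [[0,0,-0.28],[0,0,0],-1]
    - [[0,0,-0.35],[0,0,0],-1]
    - [[-0.01,-0.05,-0.35],[0,0,0],-1]
    - [[-0.03,-0.13,-0.35],[0,0,0],-1]
    - [[-0.05,-0.22,-0.35],[0,0,0],-1]
    - [[-0.07,-0.31,-0.35],[0,0,0],-1]
    - [[-0.09,-0.4,-0.35],[0,0,0],-1]
    - [[-0.11,-0.49,-0.35],[0,0,0],-1]
    - [[-0.13,-0.58,-0.35],[0,0,0],-1]
    - [[-0.14,-0.66,-0.35],[0,0,0],-1]
    - [[-0.15,-0.7,-0.35],[0,0,0],-1]
    - [[-0.152,-0.719,-0.35],[0,0,0],-1]
    - [[-0.152,-0.719,-0.35],[0,0,0],-1]
    - [[-0.152,-0.719,-0.3],[0,0,0],-1]
    - [[-0.152,-0.719,-0.24],[0,0,0],-1]
    - [[-0.152,-0.719,-0.18],[0,0,0],-1]
    - [[-0.152,-0.719,-0.14],[0,0,0],-1]

```text
t: 5.03
ee_pos: [637.8, -14.3, 93.2]
orientation: [0.003, -3.139, -0.001]
ft_force: [-1.4, 0.4, -3.5]
width: 37.6
grasp_force: 29.1
```

Emit:
step_arm:
  deltas:
    - [[0,0,0.02],[0,0,0],-1]
    - [[0,0,0.03],[0,0,0],-1]
    - [[0,0,0.04],[0,0,0],-1]
    - [[0,0,0.05],[0,0,0],-1]
    - [[0,0,0.05],[0,0,0],-1]
    - [[0,0,0.05],[0,0,0],-1]

```text
t: 5.53
ee_pos: [639.4, -15.7, 80.7]
orientation: [-0.001, 3.141, -0.0]
ft_force: [0.1, 0.1, -3.1]
width: 37.7
grasp_force: 29.1
```

Emit:
step_arm:
  deltas:
    - [[0,0,0.004],[0,0,0],-1]
    - [[0,0,0.004],[0,0,0],-1]
    - [[0,0,0.004],[0,0,0],-0.1]
    - [[0,0,0.004],[0,0,0],0.2]
    - [[0,0,0.004],[0,0,0],0.6]
    - [[0,0,0.004],[0,0,0],1]
    - [[0,0,0.004],[0,0,0],1]
    - [[0,0,0.004],[0,0,0],1]
    - [[0,0,0.004],[0,0,0],1]
    - [[0,0,-0.05],[0,0,0],1]
    - [[0,0,-0.15],[0,0,0],1]
    - [[0,0,-0.25],[0,0,0],1]
    - [[0,0,-0.35],[0,0,0],1]
    - [[0,0,-0.35],[0,0,0],1]
    - [[0,0,-0.35],[0,0,0],1]

```text
t: 6.78
ee_pos: [640.3, -15.8, 187.2]
orientation: [-0.001, 3.138, -0.0]
ft_force: [-0.3, 0.1, -1.6]
width: 87.9
grasp_force: 0.0
```

Emit:
step_arm:
  deltas:
    - [[0.1,0.003,0],[0,0,-0.01],1]
    - [[0.2,0.006,0],[0,0,-0.02],1]
    - [[0.3,0.01,0],[0,0,-0.03],1]
    - [[0.4,0.014,0],[0,0,-0.05],1]
    - [[0.5,0.018,0],[0,0,-0.07],1]
    - [[0.6,0.022,0],[0,0,-0.085],1]
    - [[0.646,0.023,0.1],[0,0,-0.085],1]
    - [[0.646,0.023,0.2],[0,0,-0.085],1]
    - [[0.646,0.023,0.3],[0,0,-0.085],1]
    - [[0.646,0.023,0.4],[0,0,-0.085],1]
    - [[0.646,0.023,0.46],[0,0,-0.085],1]
    - [[0.646,0.023,0.46],[0,0,-0.085],1]
    - [[0.646,0.023,0.46],[0,0,-0.085],1]
    - [[0.646,0.023,0.46],[0,0,-0.085],1]

```text
t: 7.95
ee_pos: [445.2, -9.0, 47.4]
orientation: [0.201, -3.135, -0.0]
ft_force: [-0.1, 0.6, -0.5]
width: 87.3
grasp_force: 0.0
```

```bash
python3 - <<'E'
from workcell import *
import cv2,numpy as np
a=get_image("scene")["pixels"][150:350,200:480,::-1]; b=get_image("wrist")["pixels"][:,:,::-1]
a=cv2.resize(a,None,fx=1.8,fy=1.8,interpolation=cv2.INTER_CUBIC)
b=cv2.resize(b,None,fx=.45,fy=.45)
c=np.zeros((360,800,3),np.uint8);c[:a.shape[0],:a.shape[1]]=a;c[:216,512:800]=b[:,:288]
cv2.imwrite("pics/s1.png",c)
print(get_obs()["ee_pos"])
E
```

```text
[445.99313087  -9.01234811  48.16595755]
```

View pics/s1.png

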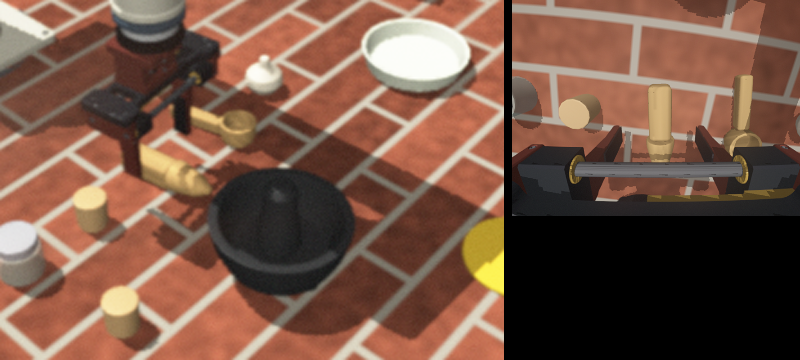

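The pestle stands upright in the molcajete (scene crop at 280,215), and the reamer handle sits between the open fingers. I'll grip it next.

Emit:
step_arm:
  deltas:
    - [[0,0,0.07],[0,0,0],1]
    - [[0,0,0.12],[0,0,0],1]
    - [[0,0,0.138],[0,0,0],1]
    - [[0,0,0.138],[0,0,0],0.6]
    - [[0,0,0.138],[0,0,0],0.2]
    - [[0,0,0.138],[0,0,0],-0.2]
    - [[0,0,0.138],[0,0,0],-0.6]
    - [[0,0,0.138],[0,0,0],-1]
    - [[0,0,0.138],[0,0,0],-1]
    - [[0,0,0.138],[0,0,0],-1]
    - [[0,0,0.138],[0,0,0],-1]
    - [[0,0,0.138],[0,0,0],-1]
    - [[0,0,0.138],[0,0,0],-1]

```text
t: 9.13
ee_pos: [445.3, -8.9, 5.8]
orientation: [-0.201, 3.135, 0.0]
ft_force: [0.4, 0.5, 2.0]
width: 29.7
grasp_force: 30.0
```

Emit:
step_arm:
  deltas:
    - [[0,0,-0.04],[0,0,0],-1]
    - [[0,0,-0.12],[0,0,0],-1]
    - [[0,0,-0.22],[0,0,0],-1]
    - [[0,0,-0.32],[0,0,0],-1]
    - [[0,0,-0.43],[0,0,0],-1]
    - [[0,-0.04,-0.47],[0,0,0.08],-1]
    - [[0,-0.1,-0.47],[0,0,0.16],-1]
    - [[0,-0.16,-0.47],[0,0,0.24],-1]
    - [[0,-0.22,-0.47],[0,0,0.32],-1]
    - [[0,-0.28,-0.47],[0,0,0.4],-1]
    - [[0,-0.34,-0.47],[0,0,0.48],-1]
    - [[0,-0.4,-0.47],[0,0,0.56],-1]
    - [[0,-0.46,-0.47],[0,0,0.64],-1]
    - [[0,-0.52,-0.47],[0,0,0.72],-1]
    - [[0,-0.58,-0.47],[0,0,0.8],-1]
    - [[0,-0.62,-0.47],[0,0,0.88],-1]
    - [[0,-0.64,-0.47],[0,0,0.96],-1]
    - [[0,-0.642,-0.47],[0,0,1.0],-1]
    - [[0,-0.642,-0.47],[0,0,1.0],-1]
    - [[0,-0.642,-0.47],[0,0,1.0],-1]

```text
t: 10.8
ee_pos: [469.5, -199.9, 146.5]
orientation: [-1.987, -2.432, 0.0]
ft_force: [-0.5, 0.5, -0.6]
width: 29.9
grasp_force: 30.0
```

Emit:
step_arm:
  deltas:
    - [[-0.05,-0.005,0],[0,0,0.01],-1]
    - [[-0.13,-0.013,0],[0,0,0.03],-1]
    - [[-0.22,-0.021,0],[0,0,0.05],-1]
    - [[-0.32,-0.03,0],[0,0,0.07],-1]
    - [[-0.42,-0.04,0],[0,0,0.09],-1]
    - [[-0.52,-0.05,0],[0,0,0.11],-1]
    - [[-0.6,-0.058,0],[0,0,0.133],-1]
    - [[-0.64,-0.062,0],[0,0,0.133],-1]
    - [[-0.66,-0.064,0],[0,0,0.133],-1]
    - [[-0.66,-0.064,0.05],[0,0,0.133],-1]
    - [[-0.66,-0.064,0.13],[0,0,0.133],-1]
    - [[-0.66,-0.064,0.21],[0,0,0.133],-1]
    - [[-0.66,-0.064,0.27],[0,0,0.133],-1]
    - [[-0.66,-0.064,0.3],[0,0,0.133],-1]
    - [[-0.66,-0.064,0.32],[0,0,0.133],-1]
    - [[-0.66,-0.064,0.32],[0,0,0.133],-1]
    - [[-0.66,-0.064,0.32],[0,0,0.133],-1]

```text
t: 12.22
ee_pos: [490.6, -397.7, 51.4]
orientation: [2.221, 2.222, 0.0]
ft_force: [0.7, 0.1, -1.3]
width: 29.6
grasp_force: 30.0
```

```bash
python3 - <<'E'
from workcell import *
import cv2,numpy as np
a=get_image("scene")["pixels"][270:470,50:290,::-1]
t=get_image("top")["pixels"][180:300,400:600,::-1]
a=cv2.resize(a,None,fx=1.7,fy=1.7,interpolation=cv2.INTER_CUBIC)
t=cv2.resize(t,None,fx=1.9,fy=1.9,interpolation=cv2.INTER_CUBIC)
c=np.zeros((340,800,3),np.uint8);c[:340,:408]=a;c[:228,412:792]=t
cv2.imwrite("pics/s2.png",c)
E
```

```text
(no output)
```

View pics/s2.png

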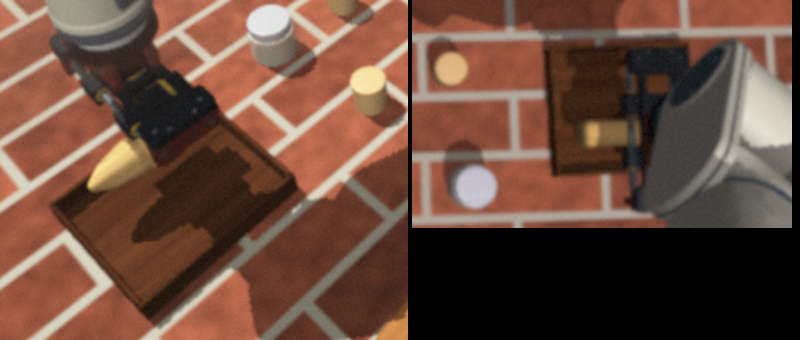

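The reamer hangs over the tray's near half, lengthwise. In the scene the tray's rim corners read (80.6,390.6), (138,452) and (224.7,374.7), so I'll check the tray centre from those.

```bash
python3 - <<'E'
from workcell import *
from h import *
s=get_image("scene")
for u,v in [(80.6,390.6),(138,452),(224.7,374.7)]: print(np.round(pix(s,u,v,26),1))
E
```

```text
[ 450.8 -501.6]
[ 612.7 -495.2]
[ 605.9 -322.1]
```

Emit:
step_arm:
  deltas:
    - [[0,0.015,0.02],[0,0,0],-1]
    - [[0,0.015,0.06],[0,0,0],-1]
    - [[0,0.015,0.1],[0,0,0],-1]
    - [[0,0.015,0.12],[0,0,0],-1]
    - [[0,0.015,0.132],[0,0,0],-1]
    - [[0,0.015,0.132],[0,0,0],-1]
    - [[0,0.015,0.132],[0,0,0],-1]
    - [[0,0.015,0.132],[0,0,0],-1]

```text
t: 13.03
ee_pos: [494.1, -397.4, 10.7]
orientation: [-2.221, -2.22, 0.0]
ft_force: [-2.1, 2.4, 2.5]
width: 29.9
grasp_force: 30.0
```

Emit:
step_arm:
  deltas:
    - [[0,0,0],[0,0,0],-0.2]
    - [[0,0,0],[0,0,0],0]
    - [[0,0,0],[0,0,0],0]
    - [[0,0,0],[0,0,0],0]
    - [[0,0,0],[0,0,0],0]
    - [[0,0,-0.04],[0,0,0],0]
    - [[0,0,-0.12],[0,0,0],0]
    - [[0,0,-0.25],[0,0,0],0]
    - [[0,0,-0.38],[0,0,0],0]
    - [[0,0,-0.5],[0,0,0],1]
    - [[0,0,-0.5],[0,0,0],1]
    - [[0,0,-0.5],[0,0,0],1]

```text
t: 14.03
ee_pos: [496.1, -399.0, 164.8]
orientation: [2.218, 2.217, 0.001]
ft_force: [0.5, -0.1, -1.0]
width: 60.6
grasp_force: 0.0
```

Emit:
step_arm:
  deltas:
    - [[0.1,-0.015,0],[0,0,0],1]
    - [[0.22,-0.03,0],[0,0,0],1]
    - [[0.35,-0.05,0],[0,0,0],1]
    - [[0.48,-0.07,0],[0,0,0],1]
    - [[0.6,-0.085,0],[0,0,0],1]
    - [[0.72,-0.105,0],[0,0,0],1]
    - [[0.84,-0.12,0],[0,0,0],1]
    - [[0.84,-0.12,0],[0,0,0],1]

```text
t: 14.7
ee_pos: [455.5, -140.7, 159.6]
orientation: [-2.214, -2.22, 0.003]
ft_force: [-1.0, 0.4, -0.1]
width: 88.0
grasp_force: 0.0
```

Emit:
step_arm:
  deltas:
    - [[0.1,-0.015,0],[0,0,0.08],1]
    - [[0.2,-0.03,0],[0,0,0.16],1]
    - [[0.3,-0.045,0],[0,0,0.24],1]
    - [[0.4,-0.06,0],[0,0,0.32],1]
    - [[0.5,-0.075,0],[0,0,0.4],1]
    - [[0.6,-0.09,0],[0,0,0.48],1]
    - [[0.7,-0.105,0],[0,0,0.56],1]
    - [[0.78,-0.115,0],[0,0,0.64],1]
    - [[0.844,-0.125,0],[0,0,0.72],1]
    - [[0.844,-0.125,0],[0,0,0.8],1]
    - [[0.844,-0.125,0],[0,0,0.899],1]
    - [[0.844,-0.125,0.1],[0,0,0.899],1]
    - [[0.844,-0.125,0.2],[0,0,0.899],1]
    - [[0.844,-0.125,0.3],[0,0,0.899],1]
    - [[0.844,-0.125,0.4],[0,0,0.899],1]
    - [[0.844,-0.125,0.4],[0,0,0.899],1]
    - [[0.844,-0.125,0.4],[0,0,0.899],1]
    - [[0.844,-0.125,0.4],[0,0,0.899],1]

```text
t: 16.2
ee_pos: [421.6, 107.2, 41.7]
orientation: [3.122, 0.347, -0.001]
ft_force: [0.9, -0.2, -0.4]
width: 87.9
grasp_force: 0.0
```

```bash
python3 - <<'E'
from workcell import *
import cv2,numpy as np
a=get_image("top")["pixels"][180:300,400:600,::-1]; b=get_image("wrist")["pixels"][:,:,::-1]
a=cv2.resize(a,None,fx=2,fy=2,interpolation=cv2.INTER_CUBIC)
b=cv2.resize(b,None,fx=.62,fy=.62,interpolation=cv2.INTER_AREA)
c=np.zeros((300,800,3),np.uint8);c[:240,:400]=a;c[:297,402:799]=b[:,:397]
cv2.imwrite("pics/s3.png",c)
E
```

```text
Traceback (most recent call last):
ValueError: could not broadcast input array from shape (298,397,3) into shape (297,397,3)
```

```bash
python3 - <<'E'
from workcell import *
import cv2,numpy as np
a=get_image("top")["pixels"][180:300,400:600,::-1]; b=get_image("wrist")["pixels"][:,:,::-1]
a=cv2.resize(a,(400,240),interpolation=cv2.INTER_CUBIC)
b=cv2.resize(b,(400,300),interpolation=cv2.INTER_AREA)
c=np.zeros((300,800,3),np.uint8);c[:240,:400]=a;c[:,400:]=b
cv2.imwrite("pics/s3.png",c)
E
```

```text
(no output)
```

View pics/s3.png

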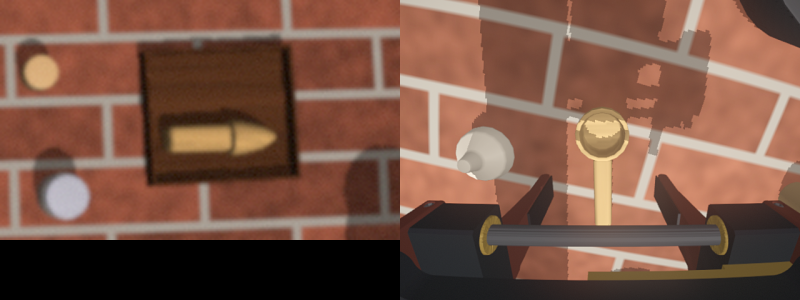

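The reamer lies flat and lengthwise in the tray's near half, and the scoop handle is centred and aligned between the fingers (wrist view at 602,190). Gripping the scoop.

Emit:
step_arm:
  deltas:
    - [[0,0,0.05],[0,0,0],1]
    - [[0,0,0.1],[0,0,0],1]
    - [[0,0,0.127],[0,0,0],1]
    - [[0,0,0.127],[0,0,0],1]
    - [[0,0,0.127],[0,0,0],0.6]
    - [[0,0,0.127],[0,0,0],0.2]
    - [[0,0,0.127],[0,0,0],-0.2]
    - [[0,0,0.127],[0,0,0],-0.5]
    - [[0,0,0.127],[0,0,0],-0.8]
    - [[0,0,0.127],[0,0,0],-1]
    - [[0,0,0.127],[0,0,0],-1]
    - [[0,0,0.127],[0,0,0],-1]
    - [[0,0,0.127],[0,0,0],-1]
    - [[0,0,0.127],[0,0,0],-1]

```text
t: 17.57
ee_pos: [421.4, 107.3, 3.0]
orientation: [3.122, 0.348, -0.0]
ft_force: [-0.2, 0.6, 0.3]
width: 24.9
grasp_force: 0.0
```

Emit:
step_arm:
  deltas:
    - [[0,0,0],[0,0,0],-1]
    - [[0,0,0],[0,0,0],-1]
    - [[0,0,0],[0,0,0],-1]
    - [[0,0,0],[0,0,0],-1]
    - [[0,0,0],[0,0,0],-1]

```text
t: 17.98
ee_pos: [421.4, 107.3, 3.0]
orientation: [3.122, 0.348, -0.0]
ft_force: [0.2, 0.5, -0.8]
width: 17.7
grasp_force: 30.0
```

Emit:
step_arm:
  deltas:
    - [[0,0,-0.04],[0,0,0],-1]
    - [[0,0,-0.12],[0,0,0],-1]
    - [[0,0,-0.22],[0,0,0],-1]
    - [[0,0,-0.32],[0,0,0],-1]
    - [[0,0,-0.42],[0,0,0],-1]
    - [[0.002,0.04,-0.48],[0,0,-0.06],-1]
    - [[0.004,0.11,-0.5],[0,0,-0.12],-1]
    - [[0.007,0.18,-0.5],[0,0,-0.2],-1]
    - [[0.01,0.26,-0.5],[0,0,-0.28],-1]
    - [[0.013,0.34,-0.5],[0,0,-0.36],-1]
    - [[0.016,0.42,-0.5],[0,0,-0.44],-1]
    - [[0.019,0.5,-0.5],[0,0,-0.52],-1]
    - [[0.022,0.58,-0.5],[0,0,-0.6],-1]
    - [[0.025,0.66,-0.5],[0,0,-0.68],-1]
    - [[0.028,0.74,-0.5],[0,0,-0.76],-1]
    - [[0.031,0.82,-0.5],[0,0,-0.84],-1]
    - [[0.034,0.87,-0.5],[0,0,-0.88],-1]
    - [[0.034,0.887,-0.5],[0,0,-0.899],-1]
    - [[0.034,0.887,-0.5],[0,0,-0.899],-1]
    - [[0.034,0.887,-0.5],[0,0,-0.899],-1]

```text
t: 19.65
ee_pos: [489.5, -150.0, 152.8]
orientation: [-2.224, -2.218, 0.0]
ft_force: [-0.2, -0.7, -0.8]
width: 17.7
grasp_force: 30.0
```

Emit:
step_arm:
  deltas:
    - [[-0.04,0.01,0],[0,0,0],-1]
    - [[-0.12,0.03,0],[0,0,0],-1]
    - [[-0.22,0.06,0],[0,0,0],-1]
    - [[-0.34,0.09,0],[0,0,0],-1]
    - [[-0.46,0.12,0],[0,0,0],-1]
    - [[-0.58,0.16,0],[0,0,0],-1]
    - [[-0.7,0.19,0],[0,0,0],-1]
    - [[-0.8,0.22,0],[0,0,0],-1]
    - [[-0.86,0.235,0],[0,0,0],-1]
    - [[-0.883,0.242,0],[0,0,0],-1]
    - [[-0.883,0.242,0.05],[0,0,0],-1]
    - [[-0.883,0.242,0.13],[0,0,0],-1]
    - [[-0.883,0.242,0.22],[0,0,0],-1]
    - [[-0.883,0.242,0.31],[0,0,0],-1]
    - [[-0.883,0.242,0.38],[0,0,0],-1]
    - [[-0.883,0.242,0.42],[0,0,0],-1]
    - [[-0.883,0.242,0.45],[0,0,0],-1]
    - [[-0.883,0.242,0.47],[0,0,0],-1]
    - [[-0.883,0.242,0.479],[0,0,0],-1]
    - [[-0.883,0.242,0.479],[0,0,0],-1]

```text
t: 21.32
ee_pos: [562.7, -414.9, 9.7]
orientation: [2.221, 2.221, 0.0]
ft_force: [-0.9, 0.1, -0.8]
width: 17.8
grasp_force: 30.0
```

Emit:
step_arm:
  deltas:
    - [[0,0,0],[0,0,0],-1]
    - [[0,0,0],[0,0,0],-1]

```text
t: 21.48
ee_pos: [563.0, -415.4, 10.6]
orientation: [2.221, 2.22, 0.0]
ft_force: [0.7, -0.3, -1.6]
width: 17.9
grasp_force: 30.0
```

Emit:
step_arm:
  deltas:
    - [[0,0,0],[0,0,0],-0.5]
    - [[0,0,0],[0,0,0],-0.25]
    - [[0,0,0],[0,0,0],-0.25]
    - [[0,0,0],[0,0,0],-0.25]
    - [[0,0,0],[0,0,0],-0.25]
    - [[0,0,-0.04],[0,0,0],-0.25]
    - [[0,0,-0.12],[0,0,0],-0.25]
    - [[0,0,-0.25],[0,0,0],-0.25]
    - [[0,0,-0.38],[0,0,0],-0.2]
    - [[0,0,-0.46],[0,0,0],1]
    - [[0.1,0.005,-0.46],[0,0,0],1]
    - [[0.22,0.01,-0.46],[0,0,0],1]
    - [[0.35,0.02,-0.46],[0,0,0],1]
    - [[0.48,0.025,-0.46],[0,0,0],1]
    - [[0.6,0.03,-0.46],[0,0,0],1]
    - [[0.7,0.037,-0.46],[0,0,0],1]
    - [[0.73,0.04,-0.4],[0,0,0],1]
    - [[0.73,0.04,-0.3],[0,0,0],1]
    - [[0.73,0.04,-0.2],[0,0,0],1]
    - [[0.73,0.04,-0.2],[0,0,0],1]

```text
t: 23.15
ee_pos: [571.4, -194.3, 65.5]
orientation: [-2.216, -2.217, 0.005]
ft_force: [-0.8, 0.8, -0.4]
width: 87.4
grasp_force: 0.0
```

Emit:
step_arm:
  deltas:
    - [[0,0,0],[0,0,0],1]
    - [[0,0,0],[0,0,0],1]

```text
t: 23.32
ee_pos: [575.3, -196.4, 70.9]
orientation: [2.221, 2.22, 0.001]
ft_force: [0.4, 0.3, 0.1]
width: 88.0
grasp_force: 0.0
```

```bash
python3 - <<'E'
from workcell import *
import cv2,numpy as np
a=get_image("top")["pixels"][180:300,400:600,::-1]; b=get_image("wrist")["pixels"][:,:,::-1]
a=cv2.resize(a,(400,240),interpolation=cv2.INTER_CUBIC)
b=cv2.resize(b,(400,300),interpolation=cv2.INTER_AREA)
c=np.zeros((300,800,3),np.uint8);c[:240,:400]=a;c[:,400:]=b
cv2.imwrite("pics/s4.png",c);print(get_obs()["ee_pos"])
E
```

```text
[ 575.83835376 -196.67562038   71.52144713]
```

View pics/s4.png

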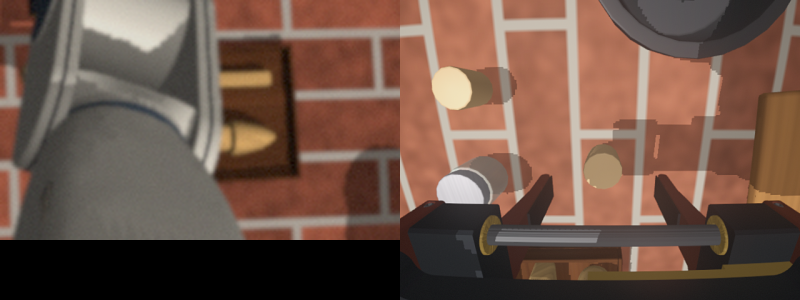

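The scoop lies beside the reamer in the tray, and cork A is centred between the fingers (wrist view at 603,168). Gripping it.

Emit:
step_arm:
  deltas:
    - [[0,0,0.06],[0,0,0],1]
    - [[0,0,0.13],[0,0,0],1]
    - [[0,0,0.18],[0,0,0],1]
    - [[0,0,0.204],[0,0,0],1]
    - [[0,0,0.204],[0,0,0],0.6]
    - [[0,0,0.204],[0,0,0],0.3]
    - [[0,0,0.204],[0,0,0],0]
    - [[0,0,0.204],[0,0,0],-0.3]
    - [[0,0,0.204],[0,0,0],-0.6]
    - [[0,0,0.204],[0,0,0],-1]
    - [[0,0,0.204],[0,0,0],-1]
    - [[0,0,0.204],[0,0,0],-1]
    - [[0,0,0.204],[0,0,0],-1]
    - [[0,0,0.204],[0,0,0],-1]

```text
t: 24.58
ee_pos: [574.7, -195.9, 8.4]
orientation: [2.222, 2.221, 0.0]
ft_force: [-0.8, 0.0, 2.8]
width: 38.5
grasp_force: 30.0
```

Emit:
step_arm:
  deltas:
    - [[0,0,-0.05],[0,0,0],-1]
    - [[0,0,-0.13],[0,0,0],-1]
    - [[0,0,-0.24],[0,0,0],-1]
    - [[0,0,-0.36],[0,0,0],-1]
    - [[0,0,-0.46],[0,0,0],-1]
    - [[0,0,-0.5],[0,0,0],-1]
    - [[0.05,-0.005,-0.5],[0,0,0],-1]
    - [[0.13,-0.015,-0.5],[0,0,0],-1]
    - [[0.24,-0.03,-0.5],[0,0,0],-1]
    - [[0.36,-0.05,-0.5],[0,0,0],-1]
    - [[0.48,-0.07,-0.5],[0,0,0],-1]
    - [[0.6,-0.09,-0.5],[0,0,0],-1]
    - [[0.72,-0.108,-0.5],[0,0,0],-1]
    - [[0.75,-0.108,-0.5],[0,0,0],-1]

```text
t: 25.75
ee_pos: [539.0, 33.6, 155.9]
orientation: [-2.216, -2.221, 0.004]
ft_force: [-0.3, -0.4, -0.5]
width: 38.0
grasp_force: 30.0
```

Emit:
step_arm:
  deltas:
    - [[0.12,0,0],[0,0,0],-1]
    - [[0.24,0,0],[0,0,0],-1]
    - [[0.36,0,0],[0,0,0],-1]
    - [[0.48,0,0],[0,0,0],-1]
    - [[0.6,0,0],[0,0,0],-1]
    - [[0.72,0,0],[0,0,0],-1]
    - [[0.84,0,0],[0,0,0],-1]
    - [[0.95,0,0],[0,0,0],-1]

```text
t: 26.42
ee_pos: [540.8, 315.8, 156.0]
orientation: [-2.221, -2.221, 0.004]
ft_force: [0.2, -0.1, -0.2]
width: 38.6
grasp_force: 30.0
```

Emit:
step_arm:
  deltas:
    - [[0.12,0,0],[0,0,0],-1]
    - [[0.24,0,0],[0,0,0],-1]
    - [[0.34,0,0],[0,0,0],-1]
    - [[0.39,0,0],[0,0,0],-1]
    - [[0.407,0,0],[0,0,0],-1]
    - [[0.407,0,0.06],[0,0,0],-1]
    - [[0.407,0,0.15],[0,0,0],-1]
    - [[0.407,0,0.25],[0,0,0],-1]
    - [[0.407,0,0.32],[0,0,0],-1]
    - [[0.407,0,0.35],[0,0,0],-1]
    - [[0.407,0,0.35],[0,0,0],-1]
    - [[0.407,0,0.35],[0,0,0],-1]

```text
t: 27.42
ee_pos: [542.6, 435.2, 53.1]
orientation: [2.223, 2.22, -0.002]
ft_force: [-0.5, -0.0, 0.1]
width: 38.6
grasp_force: 30.0
```

```bash
python3 - <<'E'
from workcell import *
import cv2,numpy as np
a=get_image("scene")["pixels"][120:270,340:540,::-1]; b=get_image("wrist")["pixels"][:,:,::-1]
a=cv2.resize(a,(400,300),interpolation=cv2.INTER_CUBIC)
b=cv2.resize(b,(400,300),interpolation=cv2.INTER_AREA)
cv2.imwrite("pics/s5.png",np.hstack([a,b]));print(get_obs()["ee_pos"])
E
```

```text
[543.45920989 436.35801002  54.7477527 ]
```

View pics/s5.png

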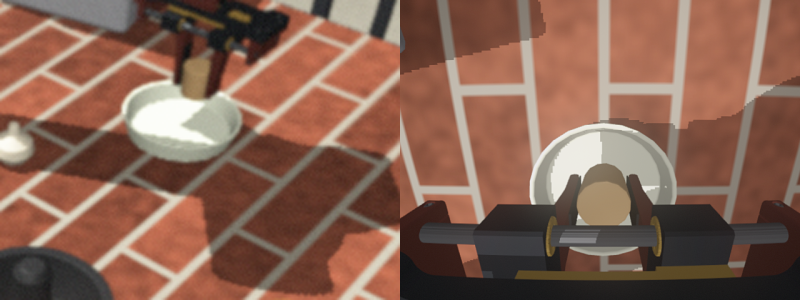

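Cork A hangs over the far half of the dish, centred across it. Lowering and releasing.

Emit:
step_arm:
  deltas:
    - [[0,0,0.05],[0,0,0],-1]
    - [[0,0,0.09],[0,0,0],-1]
    - [[0,0,0.115],[0,0,0],-1]
    - [[0,0,0.127],[0,0,0],-1]
    - [[0,0,0.127],[0,0,0],-1]
    - [[0,0,0.127],[0,0,0],-1]
    - [[0,0,0.127],[0,0,0],0]
    - [[0,0,0.127],[0,0,0],0.25]
    - [[0,0,0.127],[0,0,0],0.25]
    - [[0,0,0.127],[0,0,0],0.25]
    - [[0,0,0.127],[0,0,0],0.25]
    - [[0,0,0.1],[0,0,0],0.25]
    - [[0,0,0.02],[0,0,0],0.25]
    - [[0,0,-0.1],[0,0,0],0.25]
    - [[0,0,-0.22],[0,0,0],1]
    - [[0,0,-0.33],[0,0,0],1]
    - [[0,0,-0.35],[0,0,0],1]
    - [[0,0,-0.35],[0,0,0],1]

```text
t: 29.02
ee_pos: [544.1, 437.5, 162.4]
orientation: [2.221, 2.22, 0.01]
ft_force: [0.6, -0.1, -0.3]
width: 77.8
grasp_force: 0.0
```

Emit:
step_arm:
  deltas:
    - [[-0.12,-0.03,0],[0,0,0],1]
    - [[-0.24,-0.06,0],[0,0,0],1]
    - [[-0.36,-0.09,0],[0,0,0],1]
    - [[-0.48,-0.12,0],[0,0,0],1]
    - [[-0.6,-0.15,0],[0,0,0],1]
    - [[-0.72,-0.18,0],[0,0,0],1]
    - [[-0.84,-0.2,0],[0,0,0],1]
    - [[-0.95,-0.2,0],[0,0,0],1]

```text
t: 29.68
ee_pos: [479.3, 149.0, 156.6]
orientation: [-2.22, -2.22, 0.006]
ft_force: [0.5, -0.7, -0.1]
width: 87.8
grasp_force: 0.0
```

Emit:
step_arm:
  deltas:
    - [[-0.12,-0.03,0],[0,0,0],1]
    - [[-0.24,-0.06,0],[0,0,0],1]
    - [[-0.36,-0.09,0],[0,0,0],1]
    - [[-0.48,-0.12,0],[0,0,0],1]
    - [[-0.6,-0.154,0],[0,0,0],1]
    - [[-0.72,-0.154,0],[0,0,0],1]
    - [[-0.84,-0.154,0],[0,0,0],1]
    - [[-0.887,-0.154,0],[0,0,0],1]
    - [[-0.887,-0.154,0.1],[0,0,0],1]
    - [[-0.887,-0.154,0.2],[0,0,0],1]
    - [[-0.887,-0.154,0.3],[0,0,0],1]
    - [[-0.887,-0.154,0.3],[0,0,0],1]
    - [[-0.887,-0.154,0.3],[0,0,0],1]
    - [[-0.887,-0.154,0.3],[0,0,0],1]

```text
t: 30.85
ee_pos: [435.9, -114.8, 68.5]
orientation: [-2.221, -2.221, 0.001]
ft_force: [-0.1, -0.3, 0.7]
width: 87.8
grasp_force: 0.0
```

```bash
python3 - <<'E'
from workcell import *
import cv2,numpy as np
a=get_image("top")["pixels"][190:280,120:240,::-1]; b=get_image("wrist")["pixels"][:,:,::-1]
a=cv2.resize(a,(400,300),interpolation=cv2.INTER_CUBIC)
b=cv2.resize(b,(400,300),interpolation=cv2.INTER_AREA)
cv2.imwrite("pics/s6.png",np.hstack([a,b]));print(get_obs()["ee_pos"])
E
```

```text
[ 436.88510951 -114.96278345   69.53332561]
```

View pics/s6.png

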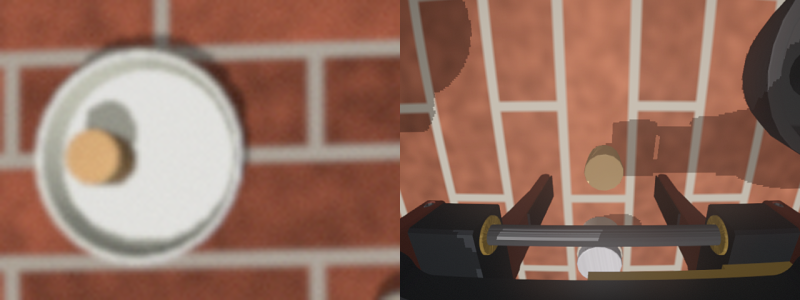

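Cork A stands on the dish floor (crop at 95,157), and cork B is centred between the fingers.

Emit:
step_arm:
  deltas:
    - [[0,0,0.06],[0,0,0],1]
    - [[0,0,0.13],[0,0,0],1]
    - [[0,0,0.18],[0,0,0],1]
    - [[0,0,0.2],[0,0,0],1]
    - [[0,0,0.2],[0,0,0],0.6]
    - [[0,0,0.2],[0,0,0],0.3]
    - [[0,0,0.2],[0,0,0],0]
    - [[0,0,0.2],[0,0,0],-0.3]
    - [[0,0,0.2],[0,0,0],-0.6]
    - [[0,0,0.2],[0,0,0],-1]
    - [[0,0,0.2],[0,0,0],-1]
    - [[0,0,0.2],[0,0,0],-1]
    - [[0,0,0.2],[0,0,0],-1]
    - [[0,0,0.2],[0,0,0],-1]

```text
t: 32.12
ee_pos: [436.1, -114.9, 8.3]
orientation: [2.222, 2.221, 0.0]
ft_force: [0.2, 0.6, 2.2]
width: 38.6
grasp_force: 30.0
```

Emit:
step_arm:
  deltas:
    - [[0,0,-0.05],[0,0,0],-1]
    - [[0,0,-0.13],[0,0,0],-1]
    - [[0,0,-0.24],[0,0,0],-1]
    - [[0,0,-0.36],[0,0,0],-1]
    - [[0,0,-0.46],[0,0,0],-1]
    - [[0,0,-0.5],[0,0,0],-1]
    - [[0.05,0,-0.5],[0,0,0],-1]
    - [[0.13,0.01,-0.5],[0,0,0],-1]
    - [[0.24,0.03,-0.5],[0,0,0],-1]
    - [[0.36,0.06,-0.5],[0,0,0],-1]
    - [[0.48,0.09,-0.5],[0,0,0],-1]
    - [[0.6,0.12,-0.5],[0,0,0],-1]
    - [[0.72,0.15,-0.5],[0,0,0],-1]
    - [[0.84,0.18,-0.5],[0,0,0],-1]
    - [[0.95,0.2,-0.5],[0,0,0],-1]
    - [[0.95,0.2,-0.5],[0,0,0],-1]
    - [[0.95,0.2,-0.5],[0,0,0],-1]

```text
t: 33.53
ee_pos: [495.8, 171.6, 157.8]
orientation: [-2.218, -2.224, 0.001]
ft_force: [0.8, -0.5, -0.5]
width: 38.6
grasp_force: 30.0
```

Emit:
step_arm:
  deltas:
    - [[0.06,0.01,0],[0,0,0],-1]
    - [[0.15,0.03,0],[0,0,0],-1]
    - [[0.26,0.06,0],[0,0,0],-1]
    - [[0.38,0.09,0],[0,0,0],-1]
    - [[0.5,0.12,0],[0,0,0],-1]
    - [[0.6,0.14,0],[0,0,0],-1]
    - [[0.67,0.15,0],[0,0,0],-1]
    - [[0.697,0.154,0],[0,0,0],-1]
    - [[0.697,0.154,0.06],[0,0,0],-1]
    - [[0.697,0.154,0.16],[0,0,0],-1]
    - [[0.697,0.154,0.27],[0,0,0],-1]
    - [[0.697,0.154,0.36],[0,0,0],-1]
    - [[0.697,0.154,0.42],[0,0,0],-1]
    - [[0.697,0.154,0.45],[0,0,0],-1]
    - [[0.697,0.154,0.47],[0,0,0],-1]
    - [[0.697,0.154,0.477],[0,0,0],-1]
    - [[0.697,0.154,0.477],[0,0,0],-1]
    - [[0.697,0.154,0.477],[0,0,0],-1]

```text
t: 35.03
ee_pos: [543.2, 379.4, 16.4]
orientation: [2.222, 2.22, 0.003]
ft_force: [0.1, 0.8, -0.9]
width: 38.4
grasp_force: 30.0
```

Emit:
step_arm:
  deltas:
    - [[0,0,0],[0,0,0],0]
    - [[0,0,0],[0,0,0],0.25]
    - [[0,0,0],[0,0,0],0.25]
    - [[0,0,0],[0,0,0],0.25]
    - [[0,0,0],[0,0,0],0.25]
    - [[0,0,-0.03],[0,0,0],0.25]
    - [[0,0,-0.11],[0,0,0],0.25]
    - [[0,0,-0.23],[0,0,0],0.25]
    - [[0,0,-0.35],[0,0,0],0.25]
    - [[0,0,-0.48],[0,0,0],0.25]
    - [[-0.1,-0.1,-0.5],[0,0,0],0.25]
    - [[-0.2,-0.2,-0.5],[0,0,0],0.25]
    - [[-0.3,-0.3,-0.5],[0,0,0],0.25]
    - [[-0.4,-0.35,-0.5],[0,0,0],0.25]
    - [[-0.5,-0.4,-0.5],[0,0,0],0.25]
    - [[-0.5,-0.4,-0.5],[0,0,0],0.25]
    - [[-0.5,-0.4,-0.5],[0,0,0],0.25]
    - [[-0.5,-0.4,-0.5],[0,0,0],0.25]
    - [[-0.5,-0.4,-0.5],[0,0,0],0.25]
    - [[-0.5,-0.4,-0.5],[0,0,0],0.25]

```text
t: 36.7
ee_pos: [423.2, 230.2, 165.3]
orientation: [2.221, 2.221, 0.001]
ft_force: [-0.5, -0.7, -1.2]
width: 55.2
grasp_force: 0.0
```

```bash
python3 - <<'E'
from workcell import *
import cv2,numpy as np
t=get_image("top")["pixels"][:,:,::-1]; s=get_image("scene")["pixels"][:,:,::-1]
r=lambda i,w,h:cv2.resize(i,(w,h),interpolation=cv2.INTER_CUBIC)
top=r(t[150:300,120:570],800,267)
bot=np.hstack([r(s[140:300,320:480],300,300),r(s[310:460,70:320],500,300)])
cv2.imwrite("pics/s7.png",np.vstack([top,bot]));o=get_obs();print(o["ee_pos"],o["t"])
E
```

```text
[422.76474555 229.94585894 164.96855046] 36.8
```

View pics/s7.png

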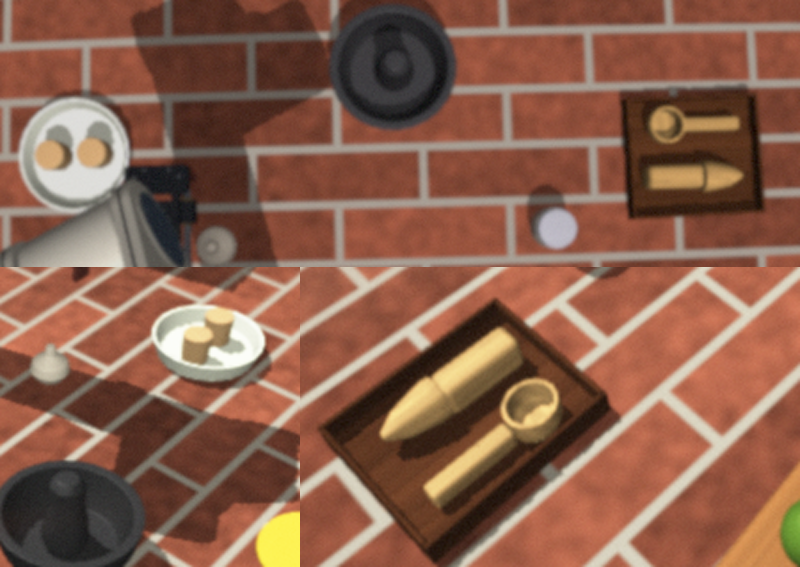

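Everything is in place: both corks stand in the dish, the pestle is upright and central in the molcajete, and the reamer and scoop lie flat and lengthwise in the tray. The jar and garlic are undisturbed, so I'm handing in.

```bash
python3 -c "
from workcell import *
print(close_job())"
```

```text
the job is handed in; nothing more can be done
None
```

I handed the job in at about 37 s: in the last pictures the pestle, reamer, scoop and both corks were all in their places, with the salt jar and garlic bulb undisturbed; the hand-in gave no verdict.

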